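Lock the lid collar of the round centrifuge

ROBOT

A 6-joint arm with a two-finger parallel gripper is mounted at the origin on the work surface. World frame = base frame: x ahead of the robot, y to its left, z up, the work surface at z = 0. Lengths are in mm, angles in rad, forces in N, time in s.
With the tool pointing down it reaches from about 425 to 1125 mm from the base axis. Payload 14.9 kg.
Tool frame: the origin (TCP) lies at the very end of the fingers, on their centre line; the grasp point (between the pads) lies 19 mm behind it; z points along the fingers, y is the direction in which the jaws open and shut (so a half turn about z gives the same grasp; the last joint's range is limited). The gripper opens to 91 mm and grips with 3 to 60 N. Pads are 32 mm wide; open, the fingers measure 118 mm over their backs; the gripper's body (76 mm by 178 mm) begins 60 mm behind the grasp point.
Start: joints at [1.291, 0.379, 1.734, -0, 1.028, -0.033], TCP at [171.018, 678.801, 213.932] pointing down, gripper open.
Joint ranges: [-2.77, 2.77], [-0.74, 2.19], [0, 2.66], [-1.06, 4.2], [0.31, 2.87], [-3.08, 3.08]. Speed limits (rad/s): [1.89, 1.89, 2.39, 3.14, 3.14, 3.14].

INTERFACE

Orientations are given as a rotation vector (axis times angle).
In Python, from rig import r, read_camera, order gives the robot as it stands.
- The arm moves only by the tool arm_command, never from a script. Its argument "series" is text: rows parted by semicolons, each of 4 numbers parted by spaces: the shift along the tool's x, y, z in mm, then the turn about the tool's z in degrees. In form: x y z twist; .... A call has 1 to 20 rows; each row shifts and turns the commanded pose from where the row before left it, along the tool's axes as they then stand; what a row does not reach is not made up. A row lasts 1/8 s, in which the tool goes at most 62.5 mm and 10.7 degrees, less where a joint would pass 70% of its speed; a pose out of reach is approached as far as the arm can. A call is refused whole if a number of a shift passes 62.5 or a number of a turn 10.7, either way. A call with a gripper value outside its range is refused whole. "hand" is the finger opening in mm, from 0 to 91.2, set as the call begins (left out, the last holds). The fingers move at their own pace and stop on an object; "squeeze" is the grip in N (left out, the last holds). Time passes only in rows, so rows that do not move let the fingers close. It gives the time, the measured TCP pose, the force and the opening at its end, in the units of the state.
- r.get_obs(): the state, without advancing time (a new reading comes with each control period).
- read_camera(name): name is "scene" or "side" or "wrist"; returns a dict with "image" (420x560x3 uint8, red, green, blue), "fovy" (degrees; the focal length in pixels is half the picture's height over the tangent of half this angle, whatever the lens; pixels are square), "cx", "cy" (the principal point, pixels), "extrinsics" (4x4, takes a point from camera to world coordinates). Camera axes: x right, y up, looking along -z (the intrinsics and any distortion apply to the point x, -y, -z); pixel columns grow to the right and rows downward; lengths in mm; the calibration is good to about 2 mm. A picture is of the moment at which its call begins. There is no depth.
- order.close_job(): hands the job in, once; it reports no verdict.
The state is a dict: "clock": time; "joints": joint angles; "dq": joint speeds; "joint_torque": joint torques, N m; "position": TCP position; "ee_rot": TCP orientation; "force": force on the tool from outside, world axes, zero at the start; "moment": the same for the moment, N m; "width": opening from 0.0 (shut) to 1.0 (fully open).
Only numpy, scipy, OpenCV 4.12 (cv2) and the standard library are available. Lean on these libraries where they do the work, as an engineer would, in place of code of your own. Each camera call takes 0.05 s, during which the arm holds its last target. There are 200 camera calls.

TASK

Lock the lid of the small round-bodied centrifuge: turn its lock collar clockwise (seen from above) by the upright post until the post stands at the raised tooth that is the locked mark, fully home against its stop, and let go. The square-bodied mixer has the same collar; leave that one as it is.

Things in the scene. Friction and masses are not known exactly. Their poses are not given: they have to be found in the camera images.
- centrifuge: Fixed cream centrifuge, round drum 194 mm across, 112 mm high, left or right on the bench, yaw up to 0.6 rad. Origin: centre of its underside, on the collar's axis; z up. Locked mark: a fixed dark steel tooth (16 mm radial, 12 wide, top 126 mm above the bench) in the body's -x direction, centred 84 mm from the axis. The square mixer (190 x 190 x 112 mm, same collar, post, tooth) is on the other side.
- lock_collar (a joint): Angle of the centrifuge's collar (dark metal ring, 144 mm outside, 102 inside, top 126 mm above the bench, round a flat clear lid), rad, growing clockwise from above: 0 fully open, 1.4 locked, a hard stop with the post in line with the tooth (body's -x direction). Starts at 0.1 to 0.5. Turns with light friction (4 N at the post) and stays where left.
- collar_post (a point): Point on the axis of the upright round steel post on the centrifuge's collar: 16 mm in diameter, 44 mm tall, from 126 to 170 mm above the bench, 61 mm from the collar's axis. The point is 153 mm above the bench, a good height to grip or push. Nothing else stands up on the collar; loose bystanders around are under 130 mm tall.
- mixer_post (a point): The same point on the like post of the square mixer's collar, which must be left where it is.

How it is judged (in metres and radians):
At the end, for the whole second after the job is handed in: The round centrifuge's collar rests within 0.18 rad (10 degrees) of its locked stop, its post at the tooth, and is released (value of joint lock_collar above 1.22 rad and velocity of joint lock_collar between -0.05 and 0.05 rad/s); the robot touches nothing.
It fails at once if the square mixer's collar is turned (its post moves more than 12 mm) (distance of mixer_post from where it was at the start of the episode above 0.012 m).
It also fails if it takes over 32 s, if anything falls off the work surface, if the arm or the gripper's body presses on something with over 40 N, if the wrist force passes 120 N, or if a joint passes its speed limit or range.

## Working session

There is one attempt and no reset: what is moved stays moved. The work goes in short steps, Python scripts to look and compute and a tool call to move; the robot and the scene stay as the last step left them, time stands still between calls to the robot, and variables do not carry over. Pictures are saved under pics/ and viewed, about 8 in all and at most 12, crops included, and the job is handed in when it is done.

Besides the shell and the picture viewer there is one more tool, called after "Request:" in YAML: its name, and indented under it one key for each argument. arm_command: Moves the arm, as the interface text tells. Its arguments: {"type":"object","properties":{"series":{"type":"string"},"hand":{"type":"number"},"squeeze":{"type":"number"}},"required":["series"]}

```bash
mkdir -p pics; ls; cat > h.py <<'E'
import numpy as np, cv2
from rig import r, read_camera, order
def ray(c,u,v):
    f=c["image"].shape[0]/2/np.tan(np.radians(c["fovy"])/2)
    k=c.get("distortion",None)
    d=np.array([(u-c["cx"])/f,-(v-c["cy"])/f,-1.]); E=np.array(c["extrinsics"])
    return E[:3,3],E[:3,:3]@d
def at_z(c,u,v,z):
    o,d=ray(c,u,v); return o+d*(z-o[2])/d[2]
E
python3 - <<'E'
from h import *
o=r.get_obs();print(o)
for n in ("scene","side","wrist"):
    c=read_camera(n); print(n,{k:v for k,v in c.items() if k!="image"})
    np.save(f"pics/{n}.npy",c,allow_pickle=True)
    cv2.imwrite(f"pics/{n}0.png",cv2.cvtColor(c["image"],cv2.COLOR_RGB2BGR))
E
```

```text
pics
{'clock': 0.0, 'joints': array([ 1.29069957e+00,  3.79428332e-01,  1.73477436e+00, -1.85081664e-05,
        1.02851302e+00, -3.33046613e-02]), 'dq': array([-0.00149089, -0.00050277,  0.0010338 ,  0.00017128,  0.0017051 ,
       -0.000124  ]), 'joint_torque': array([-4.73856489e-03, -7.63731980e+01, -4.34358215e+01,  6.49569975e-02,
        4.26604261e-02, -8.54940004e-05]), 'position': array([170.90841021, 678.40315075, 213.27761788]), 'ee_rot': array([-3.86642468e-01, -3.11754809e+00,  1.74626813e-03]), 'force': array([-0.543086  ,  0.2269943 ,  1.00077087]), 'moment': array([ 0.00305672, -0.00841049,  0.03550684]), 'width': 0.9968660383995732}
scene {'fovy': 46.310809282954, 'cx': 281.6350605968069, 'cy': 210.49182540101359, 'extrinsics': array([[ 7.08349772e-02, -7.82988679e-01,  6.17989591e-01,
         1.18097440e+03],
       [ 9.97478253e-01,  5.28564897e-02, -4.73637690e-02,
        -8.93089082e+01],
       [ 4.42053439e-03,  6.19786189e-01,  7.84758267e-01,
         8.99498826e+02],
       [ 0.00000000e+00,  0.00000000e+00,  0.00000000e+00,
         1.00000000e+00]])}
si
[... 179 characters left out ...]
],
       [-3.50712430e-01,  7.23547146e-01, -5.94542109e-01,
        -5.72009350e+02],
       [ 5.70295546e-03,  6.36505172e-01,  7.71251349e-01,
         8.15110724e+02],
       [ 0.00000000e+00,  0.00000000e+00,  0.00000000e+00,
         1.00000000e+00]])}
wrist {'fovy': 66.42758570227353, 'cx': 274.1935354359595, 'cy': 208.66021568074527, 'extrinsics': array([[ 2.44105324e-01, -9.42413783e-01, -2.28623822e-01,
         1.06556054e+02],
       [ 9.69748696e-01,  2.37282928e-01,  5.73086299e-02,
         6.95575127e+02],
       [ 2.40087000e-04, -2.35696995e-01,  9.71826563e-01,
         3.83550389e+02],
       [ 0.00000000e+00,  0.00000000e+00,  0.00000000e+00,
         1.00000000e+00]])}
```

View pics/scene0.png

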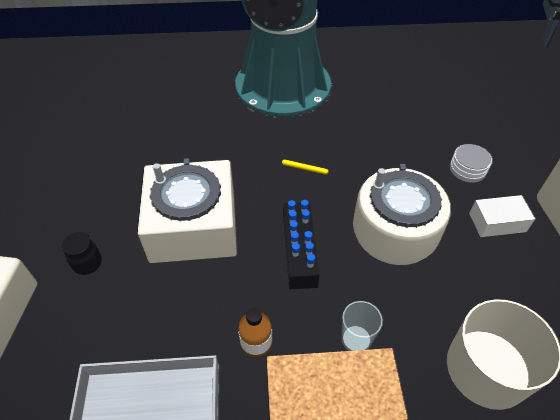

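The scene shows the round centrifuge at right (about 403,205), with its post at about (379,178) and the tooth at about (403,168). The mixer is at left. I'll enlarge this.

```bash
python3 - <<'E'
import cv2
a=cv2.imread("pics/scene0.png")[150:265,345:460]
b=cv2.imread("pics/side0.png")
cv2.imwrite("pics/c1.png",cv2.resize(a,None,fx=5,fy=5,interpolation=cv2.INTER_CUBIC))
E
```

```text
(no output)
```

View pics/c1.png

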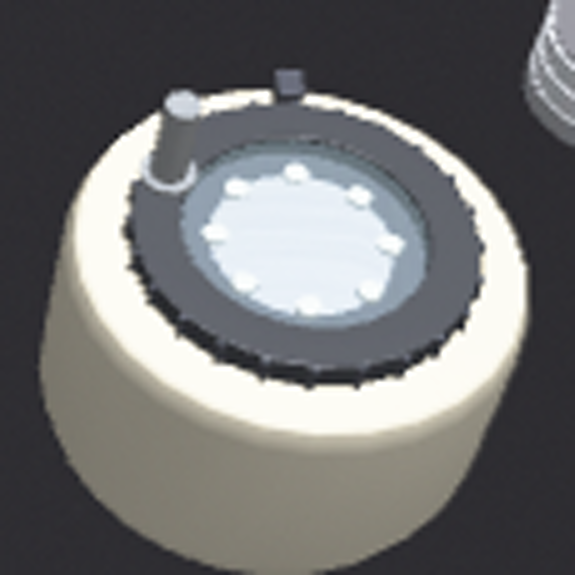

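View pics/side0.png

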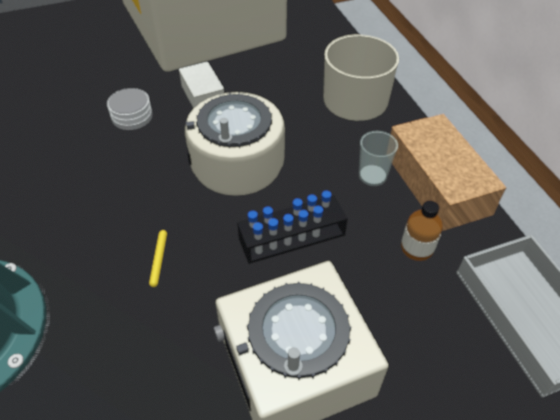

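The crop puts the post top at (381.4,170.4), the tooth top at (402.8,165.4) and the collar centre near (406,197). In the side view the post top is at (224,122), the tooth at (191,126) and the collar centre at (235,119).

```bash
python3 - <<'E'
from h import *
np.set_printoptions(precision=1,suppress=True)
P={"scene":dict(post=(381.4,170.4),tooth=(402.8,165.4),cen=(406.1,196.9)),"side":dict(post=(224,122),tooth=(191,126),cen=(234.5,119.5))}
for n in P:
    c=np.load(f"pics/{n}.npy",allow_pickle=True).item()
    q={k:at_z(c,*P[n][k],170 if k=="post" else 126) for k in P[n]}
    print(n,q)
    for k in("post","tooth"):
        d=q[k]-q["cen"]; print(k,np.hypot(*d[:2]),np.degrees(np.arctan2(d[1],d[0])))
c=np.load("pics/scene.npy",allow_pickle=True).item()
print("mixer post",at_z(c,157,166,170))
from scipy.spatial.transform import Rotation as R
print(R.from_rotvec(r.get_obs()["ee_rot"]).as_matrix())
E
```

```text
scene {'post': array([516.9, 163.7, 170. ]), 'tooth': array([465.3, 228.2, 126. ]), 'cen': array([553.6, 215.1, 126. ])}
post 63.153378133532144 -125.54019863913773
tooth 89.23659680795441 171.54741904841856
side {'post': array([513.7, 154. , 170. ]), 'tooth': array([463.8, 214.1, 126. ]), 'cen': array([546.1, 203.5, 126. ])}
post 59.12943165998797 -123.17680465216291
tooth 82.93526854112963 172.68411658845903
mixer post [ 474.3 -290.3  170. ]
[[-1.   0.2 -0. ]
 [ 0.2  1.  -0. ]
 [ 0.  -0.  -1. ]]
```

Request:
arm_command:
  series: "-39 -32.6 -4 0;-39 -32.6 -4 0;-39 -32.6 -4 0;-39 -32.6 -4 0;-39 -32.6 -4 0;-39 -32.6 -4 0;-39 -32.6 -4 0;-39 -32.6 -4 0;-39 -32.6 -4 0;-39 -32.6 -4 0;-39 -32.6 -4 0;-39 -32.6 -4 0;0 0 0 0;0 0 0 0"

```text
clock: 1.9
position: [528.9, 185.2, 261.7]
ee_rot: [-0.387, -3.117, 0.0]
force: [-0.3, 0.4, -0.2]
width: 0.997
```

```bash
python3 - <<'E'
from h import *
print(r.get_obs()["position"],r.get_obs()["ee_rot"])
c=read_camera("wrist"); np.save("pics/wrist.npy",c,allow_pickle=True); print(c["extrinsics"])
cv2.imwrite("pics/w1.png",cv2.cvtColor(c["image"],cv2.COLOR_RGB2BGR))
E
```

```text
[528.93100906 185.15698203 261.65586785] [-3.87481762e-01 -3.11703275e+00  1.69057470e-04]
[[ 2.44667042e-01 -9.42351751e-01 -2.28278813e-01  4.64632149e+02]
 [ 9.69606600e-01  2.38041750e-01  5.65611791e-02  2.02151855e+02]
 [ 1.03936205e-03 -2.35179301e-01  9.71951448e-01  4.31875621e+02]
 [ 0.00000000e+00  0.00000000e+00  0.00000000e+00  1.00000000e+00]]
```

View pics/w1.png

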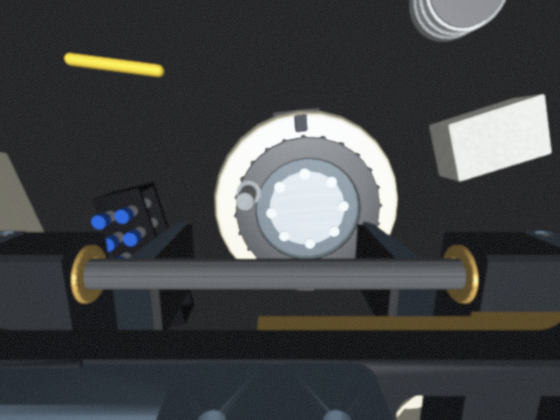

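The wrist view shows the post top at about (245,201), the tooth at (301,123) and the collar/lid centre at about (308,208).

```bash
python3 - <<'E'
from h import *
np.set_printoptions(precision=1,suppress=True)
c=np.load("pics/wrist.npy",allow_pickle=True).item()
q={k:at_z(c,*uv,z) for k,uv,z in [("post",(245,201),170),("tooth",(301,123),126),("cen",(308,208),122)]}
print(q)
for k in("post","tooth"):
    d=q[k]-q["cen"]; print(k,np.hypot(*d[:2]),np.degrees(np.arctan2(d[1],d[0])))
E
```

```text
{'post': array([513.8, 164.9, 170. ]), 'tooth': array([463.8, 228.2, 126. ]), 'cen': array([545. , 216.9, 122. ])}
post 60.61234004075803 -120.97885390994652
tooth 82.00810652220247 172.05939276379004
```

```bash
python3 - <<'E'
import cv2
a=cv2.imread("pics/w1.png")[100:270,205:405]
cv2.imwrite("pics/c2.png",cv2.resize(a,None,fx=4,fy=3.5*4/3.5,interpolation=cv2.INTER_CUBIC)[:600])
E
```

```text
(no output)
```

View pics/c2.png

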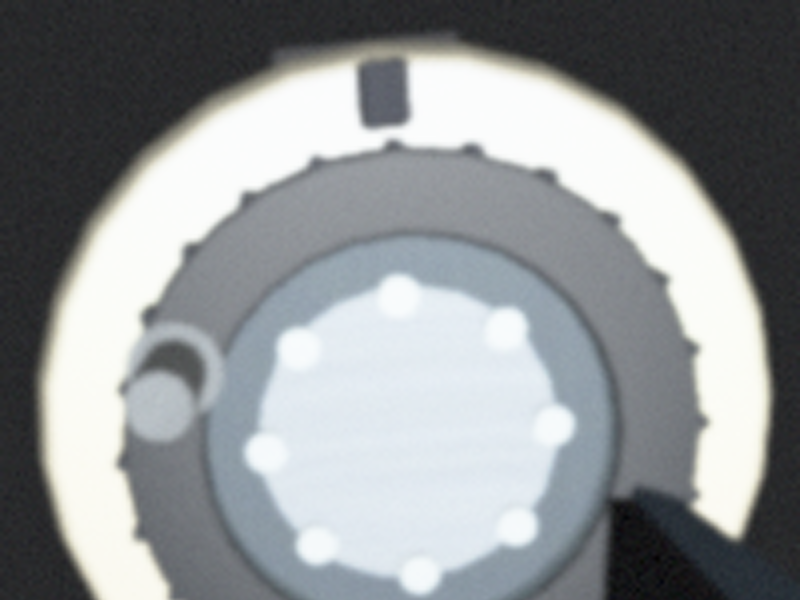

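Request:
arm_command:
  series: "8.4 -23.5 0 0;0 0 0 -10.3;0 0 0 -10.3;0 0 0 -10.3;0 0 0 -10.3;0 0 0 -10.3;0 0 0 -10.3;0 0 0 -10.3;0 0 25 0;0 0 25 0;0 0 0 0"
  hand: 70

```text
clock: 3.32
position: [513.5, 164.1, 210.5]
ee_rot: [1.522, -2.745, -0.001]
force: [-0.3, -0.1, 0.9]
width: 0.767
```

```bash
python3 - <<'E'
from h import *
c=read_camera("wrist"); np.save("pics/wrist.npy",c,allow_pickle=True)
from scipy.spatial.transform import Rotation as R
o=r.get_obs(); M=R.from_rotvec(o["ee_rot"]).as_matrix(); print(o["position"],o["joints"],M.round(3))
cv2.imwrite("pics/w2.png",cv2.cvtColor(c["image"],cv2.COLOR_RGB2BGR))
E
```

```text
[514.42773224 164.32291401 211.83250871] [ 2.66041268e-01  1.30493944e-01  2.05825255e+00 -3.81448697e-05
  9.54235312e-01 -2.31694997e+00] [[-0.53  -0.848 -0.001]
 [-0.848  0.53  -0.   ]
 [ 0.001  0.001 -1.   ]]
```

View pics/w2.png

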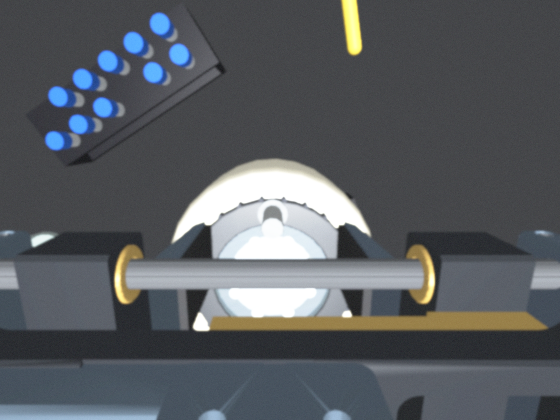

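The post top is at (272,229), centred between the fingers. Next I descend and grip lightly.

Request:
arm_command:
  series: "0 0 25 0;0 0 25 0;0 0 25 0;0 0 0 0;0 0 0 0"

```text
clock: 4.0
position: [516.1, 164.6, 138.5]
ee_rot: [-1.522, 2.747, -0.001]
force: [1.0, 0.2, 0.9]
width: 0.769
```

Request:
arm_command:
  series: "0 0 0 0;0 0 0 0;0 0 0 0;0 0 0 0;0 0 0 0;0 0 0 0"
  hand: 10
  squeeze: 8

```text
clock: 4.75
position: [515.3, 164.4, 136.9]
ee_rot: [1.522, -2.748, 0.0]
force: [-0.5, -0.0, -0.8]
width: 0.172
```

Opening is 15.7 mm, so the post is held. Now the arc about the collar axis, in 5.5° steps on a 61 mm radius.

Request:
arm_command:
  series: "-0.28 5.84 0 5.5;-0.28 5.84 0 5.5;-0.28 5.84 0 5.5;-0.28 5.84 0 5.5;-0.28 5.84 0 5.5;-0.28 5.84 0 5.5;0 0 0 0"

```text
clock: 5.62
position: [492.7, 190.7, 136.9]
ee_rot: [-0.679, 3.066, 0.0]
force: [3.4, 3.5, -3.6]
width: 0.176
```

Request:
arm_command:
  series: "-0.28 5.84 0 5.5;-0.28 5.84 0 5.5;-0.28 5.84 0 5.5;-0.28 5.84 0 5.5;-0.28 5.84 0 5.5;0 0 0 0;0 0 0 0"

```text
clock: 6.5
position: [487.8, 218.9, 137.0]
ee_rot: [0.066, 3.139, 0.001]
force: [7.5, 2.2, -7.4]
width: 0.176
```

Request:
arm_command:
  series: "0 2.1 0 2;0 2.1 0 2;0 2.1 0 2;0 0 0 0;0 0 0 0"

```text
clock: 7.12
position: [488.1, 223.5, 137.0]
ee_rot: [0.228, 3.132, -0.004]
force: [8.7, -17.3, -1.0]
width: 0.17
```

The force rose to −17 N along y near the expected stop angle, so it looks home. I'll open, rise and check.

Request:
arm_command:
  series: "0 0 0 0;0 0 0 0;0 0 0 0;0 0 0 0;0 0 -25 0;0 0 -25 0;0 0 -25 0;0 0 -25 0;-20 0 -25 0;-20 0 0 0;-20 0 0 0;0 0 0 0"
  hand: 70

```text
clock: 8.62
position: [547.4, 215.7, 260.6]
ee_rot: [-0.235, -3.131, 0.001]
force: [-0.2, -1.1, -0.1]
width: 0.771
```

```bash
python3 - <<'E'
from h import *
c=read_camera("wrist"); np.save("pics/wrist.npy",c,allow_pickle=True)
print(r.get_obs()["position"],r.get_obs()["force"],r.get_obs()["width"])
cv2.imwrite("pics/w3.png",cv2.cvtColor(c["image"],cv2.COLOR_RGB2BGR))
E
```

```text
[546.56615015 215.72586202 260.54844768] [-0.13240802 -0.75991492  0.87213532] 0.7701931093443785
```

View pics/w3.png

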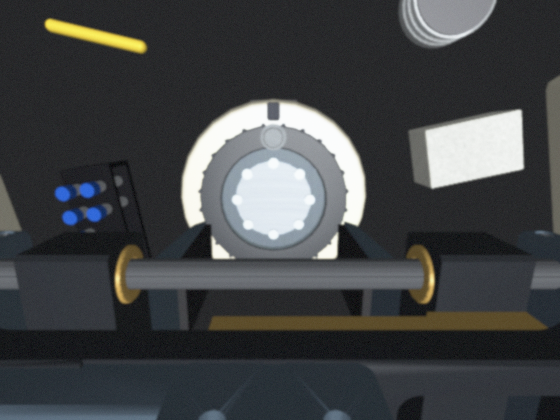

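The post (273,137) is in line with the tooth (273,110) and the lid centre (273,198). The collar is locked and the gripper is clear.

```bash
python3 -c "
from rig import order
print(order.close_job())"
```

```text
the job is handed in; nothing more can be done
None
```

I locked the round centrifuge's lid and handed the job in at about 8.7 s of the 32 s allowed. I gripped its post lightly (8 N) and turned the collar clockwise by about 65° to its stop. Then I let go and raised the arm clear.

- **At the stop:** the force on the tool rose to about 17 N against the turn, close to the angle where I expected the stop.
- **After release:** the last wrist picture shows the post, the tooth and the lid centre in one line (columns 273, 273, 273). The gripper is open about 120 mm above where it gripped, with only about 1 N on the tool, which is noise.
- **Disagreement:** the side camera placed the centrifuge about 10 mm away from where the scene camera did. The wrist camera agreed with the scene camera on the post and tooth to about 3 mm, so I used the wrist values, and the grip and arc confirmed them.
- **Not checked:** I did not picture the mixer again at the end, but the arm never went near it.

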